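Clear the beam path of stray mount parts

TASK

Three stray mount parts lie in the beam path on the optical table: a brass collar, a red lens cap and a black mounting base. Sweep all three along the table with the fingers, through the open side of the blue three-sided parts bay, until each lies completely inside; they are to be pushed, never picked up, lifted or tipped. Leave the post holder, lens tube, bottle, tape roll and screwdriver standing where they are.

Things in the scene. Friction and masses are not known exactly. Their poses are not given: they have to be found in the camera images.
- bay: parts bay bolted to the table at the robot's left, fixed: three blue walls 22 mm high, 10 mm thick, round a green sheet flush with the table (no step). Inside 120 mm deep (its x, -60 to +60) and 180 mm wide (its y, -90 to +90). Origin: centre of the inside, at table height. The whole -x side is open; -x points out of it, roughly to the robot's right (world -y).
- bay_mouth (a point): middle of the bay's open side, at table height; same axes as the bay
- collar: stray part: brass ring lying flat, 36 mm outside, 13 mm bore, 16 mm high, about 60 g. Origin: centre of its underside, z up. Slides on the table and stays where it is left.
- cap: stray part: red round lens cap with a black disc on top, 36 mm across, 15 mm high, about 30 g. Origin: centre of its underside, z up. Slides on the table and stays where it is left.
- base: stray part: black rectangular mounting base with three metal screw spots on top, 46 mm (its x) by 28 mm (its y) by 14 mm high, about 50 g. Origin: centre of its underside, z up. Slides on the table and stays where it is left.
- holder: bystander, loose: upright black post holder, 28 mm across, 50 mm high, with a small steel thumbscrew; stands among the stray parts. Origin: centre of its underside.
- tube: bystander, loose: upright dark steel lens tube with a green lens on top, 33 mm across, 45 mm high. Origin: centre of its underside.
- bottle: bystander, loose: upright clear bottle with a blue cap, 44 mm across, 110 mm high. Origin: centre of its underside.
- tape: bystander, loose: yellow roll of tape lying flat, 72 mm across, 24 mm high, near the far edge. Origin: centre of its underside.
- driver: bystander, loose: orange-handled screwdriver 160 mm long lying between the robot and the bay. Origin: underside, about mid-length; its x runs along it, towards the tip.
There are look-alikes about, which are no part of the job. Several things look just like the collar: the one meant starts farthest from the robot's base.

How it is judged:
By the outcome, as a careful person would: the job done as asked, in the order asked, and still so for the second after the job is handed in, with the robot touching nothing.
It also fails if it takes over 72 s, if anything falls off the work surface, if the arm or the gripper's body presses on something with over 40 N, if the wrist force passes 120 N, or if a joint passes its speed limit or range.

ROBOT

A 7-joint arm with a two-finger parallel gripper is mounted at the origin on the work surface. World frame = base frame: x ahead of the robot, y to its left, z up, the work surface at z = 0. Lengths are in mm, angles in rad, forces in N, time in s.
With the tool pointing down it reaches from about 400 to 875 mm from the base axis. Payload 4.4 kg.
Tool frame: the origin (TCP) lies between the finger pads; the fingertips stand 14 mm ahead of it and the grasp point (between the pads) lies 5 mm behind it; z points along the fingers, y is the line along which they close (so a half turn about z gives the same grasp; the last joint's range is limited). The gripper opens to 85 mm and grips with 20 to 120 N. Pads are 22 mm wide; open, the fingers measure 114 mm over their backs; the gripper's body (76 mm by 85 mm) begins 54 mm behind the grasp point. The pads swing forward as they close: fully open they stand 13 mm farther back than shut.
Start: joints at [1.273, 0.628, 0.038, 1.517, -0.027, 0.996, -0.02], TCP at [149.351, -632.623, 245.313] pointing down, gripper open.
Joint ranges: [-3.06, 3.06], [-0.37, 2.12], [-1.25, 1.32], [0.18, 2.47], [-1.1, 4.24], [0.23, 1.98], [-2.94, 2.94]. Speed limits (rad/s): [2.57, 2.57, 3.14, 3.14, 3.14, 3.14, 3.14].

INTERFACE

Orientations are given as a unit quaternion [w, x, y, z].
In Python, from rig import manip gives the robot as it stands.
- The arm moves only by the tool play_rows, never from a script. Its argument "steps" is a list of rows, each an object with "linear": the shift along the tool's x, y, z in units of 20 cm (1.0 is 20 cm), a list of three; "roll": the turn about the tool's z in units of 90 degrees (1.0 is 90 degrees). A call has 1 to 20 rows; each row is the pose to reach, as a shift and turn from the pose commanded when the call began, along the tool's axes at that moment; what a row does not reach only later rows make up. A row lasts 1/12 s, in which the tool goes at most 41.7 mm and 7.16 degrees, less where a joint would pass 70% of its speed; a pose out of reach is approached as far as the arm can. A call with a number of a shift or a turn outside -1 to 1 is refused whole. A call with a gripper value outside its range is refused whole. "gripper" is the finger opening in mm, from 0 to 85.4, set as the call begins (left out, the last holds). The fingers move at their own pace and stop on an object; the grip force is fixed at half the most. Time passes only in rows, so rows that repeat a pose let the fingers close. It gives the time, the measured TCP pose, the force, the opening and the grip force at its end, in the units of the state.
- manip.sense(): the state, without advancing time (a new reading comes with each control period).
- manip.grab_frame(name): name is "scene" or "top"; returns (picture, depth): 420x560x3 uint8, red, green, blue; 420x560 float32, mm along the optical axis (not along the pixel's ray), 0 where there is no reading.
- manip.calibration(name): a dict with "vfov" (degrees; the focal length in pixels is half the picture's height over the tangent of half this angle, whatever the lens; pixels are square), "cx", "cy" (the principal point, pixels), "rvec" (rotation vector, rad) and "tvec" (3), from world to camera coordinates, as OpenCV has them. Camera axes: x right, y down, z forward; pixel columns grow to the right and rows downward; lengths in mm; the calibration is good to about 2 mm. A picture is of the moment at which its call begins. calibration takes no time and is no camera call.
- manip.finish_job(): hands the job in; it is judged then, once.
The state is a dict: "t": time; "joint_pos": joint angles; "joint_velocities": joint speeds; "tau": joint torques, N m; "ee_pos": TCP position; "ee_rot": TCP orientation; "force": force on the tool from outside, world axes, zero at the start; "torque": the same for the moment, N m; "grip_width": opening from 0.0 (shut) to 1.0 (fully open); "grasp_force": force on a finger pad.
Only numpy, scipy, OpenCV 4.12 (cv2) and the standard library are available. Lean on these libraries where they do the work, as an engineer would, in place of code of your own. Each camera call takes 0.05 s, during which the arm holds its last target. There are 200 camera calls.

## Working session

There is one attempt and no reset: what is moved stays moved. The work goes in short steps, Python scripts to look and compute and a tool call to move; the robot and the scene stay as the last step left them, time stands still between calls to the robot, and variables do not carry over. Pictures are saved under pics/ and viewed, at most 10 in all, crops included, and the job is handed in when it is done.

Besides the shell and the picture viewer there is one more tool, called after "Call:" as name(argument=value, ...), one argument or row to a line, values as JSON. play_rows: Moves the arm, as the interface text tells. Its arguments: {"type":"object","properties":{"steps":{"type":"array","items":{"type":"object","properties":{"linear":{"type":"array","items":{"type":"number","minimum":-1,"maximum":1}},"roll":{"type":"number","minimum":-1,"maximum":1}}}},"gripper":{"type":"number"}},"required":["steps"]}

```bash
ls; mkdir -p pics
cat > h.py <<'E'
import numpy as np,cv2
from rig import manip
def cal(n):
    c=manip.calibration(n);f=210/np.tan(np.radians(c["vfov"])/2)
    K=np.array([[f,0,c["cx"]],[0,f,c["cy"]],[0,0,1.]])
    R=cv2.Rodrigues(np.array(c["rvec"],float))[0];t=np.array(c["tvec"],float).ravel()
    return K,R,t,c
def ray(n,uv,z):
    K,R,t,_=cal(n);uv=np.atleast_2d(uv).astype(float)
    d=(np.linalg.inv(K)@np.c_[uv,np.ones(len(uv))].T).T@R
    o=-R.T@t
    return o+d*((z-o[2])/d[:,2])[:,None]
def cloud(n,dep):
    K,R,t,_=cal(n);v,u=np.mgrid[:420,:560]
    p=np.stack([(u-K[0,2])/K[0,0]*dep,(v-K[1,2])/K[1,1]*dep,dep],-1)
    return (p-t)@R
def shot(n,name):
    im,d=manip.grab_frame(n);cv2.imwrite(f"pics/{name}.png",im[:,:,::-1]);np.save(f"pics/{name}.npy",d)
    return im,d
E
python3 - <<'E'
from h import *
for n in("scene","top"):
    im,d=shot(n,n+"0");print(cal(n)[3], -cal(n)[1].T@cal(n)[2])
s=manip.sense();print(s)
E
```

```text
pics
{'vfov': 49.01274420756589, 'cx': 276.857688917332, 'cy': 211.27222214786426, 'rvec': array([ 2.01472778,  1.3978996 , -0.55024232]), 'tvec': array([-150.65584199, -358.93382482, 1466.03689389])} [1241.46278188 -316.50130909  812.02951307]
{'vfov': 52.18920993147589, 'cx': 280.1429703759632, 'cy': 208.59668115087493, 'rvec': array([ 2.11616966, -2.10356961,  0.21198291]), 'tvec': array([-63.91260543, 538.97262389, 755.62544164])} [373.06094246 -66.19920315 849.69954525]
{'t': 0.1, 'joint_pos': array([ 1.27319489,  0.62921746,  0.03840103,  1.51823798, -0.02700856,
        0.99628958, -0.02001326]), 'joint_velocities': array([-0.00107396, -0.0029787 ,  0.00082917, -0.00533124, -0.00038582,
       -0.00013373,  0.00130772]), 'tau': array([ 3.09389448e-03, -5.64539444e+01,  1.23138864e+00, -1.93975085e+01,
        1.15876616e-02,  5.38838940e-03, -2.05422474e-06]), 'ee_pos': array([ 149.26516689, -632.10129654,  244.51325926]), 'ee_rot': array([-8.13775183e-04,  9.93289645e-01,  1.15650382e-01, -8.50928498e-05]), 'force': array([-0.89303321,  0.56102293,  0.54995462]), 'torque': array([ 0.0069894 , -0.01084729, -0.03675372]), 'grasp_force': 0.0, 'grip_width': 0.9989316727851628}
```

View pics/top0.png

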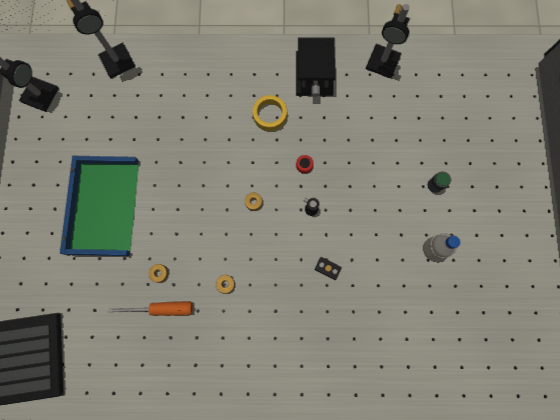

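View pics/scene0.png

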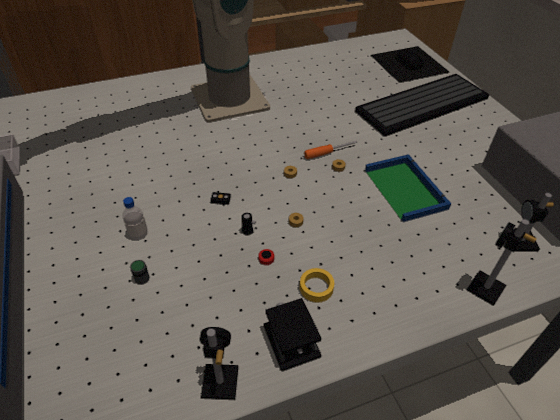

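The top view looks straight down, with world x up and world y to the left. In it, the bay is near (102,205) with its open side facing right. The rings are at (254,201), (158,273) and (225,284), the cap at (305,164), the holder at (312,206) and the base at (328,268). The scene view shows the same layout, with the farthest ring at (296,219) and the cap at (266,256). Next I'll measure all of these.

```bash
cat > m.py <<'E'
from h import *
def blobs(im,lo,hi,amin=25):
    hsv=cv2.cvtColor(im,cv2.COLOR_RGB2HSV);m=cv2.inRange(hsv,lo,hi)
    m=cv2.morphologyEx(m,cv2.MORPH_CLOSE,np.ones((3,3)))
    cs=cv2.findContours(m,cv2.RETR_EXTERNAL,cv2.CHAIN_APPROX_NONE)[0]
    return [c[:,0] for c in cs if cv2.contourArea(c)>amin]
C=dict(brass=((12,90,110),(24,255,255)),red1=((0,150,60),(5,255,255)),red2=((172,130,60),(180,255,255)),orange=((5,180,110),(12,255,255)),yellow=((22,150,90),(30,255,255)),green=((55,120,50),(75,255,200)),blue=((100,120,40),(115,255,200)),black=((0,0,0),(180,255,60)))
E
python3 - <<'E'
from m import *
for n in("scene","top"):
    im=cv2.imread(f"pics/{n}0.png")[:,:,::-1].copy();d=np.load(f"pics/{n}0.npy");P=cloud(n,d)
    for k,(lo,hi) in C.items():
        for b in blobs(im,lo,hi,25 if k!="black" else 60):
            (u,v),r=cv2.minEnclosingCircle(b.astype(np.float32));
            m=np.zeros((420,560),np.uint8);cv2.fillPoly(m,[b],1)
            q=P[(m>0)&(d>0)]
            if len(q)==0: continue
            z=np.percentile(q[:,2],90);c=ray(n,[(u,v)],max(z,0))[0]
            if not(0<c[0]<1000 and -600<c[1]<600):continue
            print(n,k,(round(u),round(v)),"ray",c.round(),"r",round(r,1),"z10/50/90",np.percentile(q[:,2],[10,50,90]).round(),"med",np.median(q,0).round(),"ext",np.ptp(q,0).round())
E
```

```text
scene brass (219, 356) ray [ 904. -277.  146.] r 5.6 z10/50/90 [144. 145. 146.] med [ 904. -277.  145.] ext [18. 10.  7.]
scene brass (317, 282) ray [756. -37.  25.] r 17.3 z10/50/90 [-1. 17. 25.] med [746. -32.  17.] ext [87. 80. 32.]
scene brass (296, 217) ray [566.  -6.  18.] r 6.7 z10/50/90 [11. 16. 18.] med [563.  -5.  16.] ext [44. 39. 22.]
scene brass (290, 169) ray [402.  46.  18.] r 6.1 z10/50/90 [ 9. 15. 18.] med [398.  48.  15.] ext [44. 39. 20.]
scene brass (339, 162) ray [422. 178.  18.] r 6.2 z10/50/90 [ 9. 16. 18.] med [420. 178.  16.] ext [57. 40. 25.]
scene red1 (266, 257) ray [ 652. -111.   17.] r 8.2 z10/50/90 [ 9. 15. 17.] med [ 650. -110.   15.] ext [35. 38. 18.]
scene orange (318, 150) ray [362. 145.  26.] r 13.6 z10/50/90 [19. 23. 26.] med [361. 147.  23.] ext [21. 78. 16.]
scene green (138, 265) ray [ 604. -374.   48.] r 5.6 z10/50/90 [45. 46. 48.] med [ 603. -375.   46.] ext [21. 22.  7.]
scene green (402, 188) ray [552. 296.   3.] r 38.3 z10/50/90 [-1.  1.  3.] med [554. 295.   1.] ext [184. 123.  23.]
scene blue (426, 210) ray [657. 293.  24.] r 25.0 z10/50
[... 3362 characters left out ...]
100, 204) ray [555. 297.  19.] r 56.9 z10/50/90 [ 1. 10. 19.] med [596. 355.  10.] ext [183. 129.  28.]
top black (23, 84) ray [759. 418. 120.] r 35.1 z10/50/90 [  7.  14. 120.] med [793. 447.  14.] ext [106. 135. 149.]
top black (559, 133) ray [ 689. -597.   68.] r 93.0 z10/50/90 [21. 39. 68.] med [ 763. -607.   39.] ext [368.  16.  91.]
top black (315, 66) ray [ 827. -129.   69.] r 33.7 z10/50/90 [11. 66. 69.] med [ 829. -129.   66.] ext [114.  80.  73.]
top black (391, 43) ray [ 827. -259.  151.] r 35.4 z10/50/90 [  8.  30. 151.] med [ 867. -277.   30.] ext [ 76.  75. 179.]
top black (102, 34) ray [824. 251. 181.] r 46.0 z10/50/90 [  8.  81. 181.] med [867. 293.  81.] ext [703. 564. 957.]
```

Run:
```python
import cv2
a=cv2.imread("pics/top0.png")[130:330,40:380]
cv2.imwrite("pics/crop0.png",cv2.resize(a,(800,470),interpolation=cv2.INTER_CUBIC))
```

```text
(no output)
```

View pics/crop0.png

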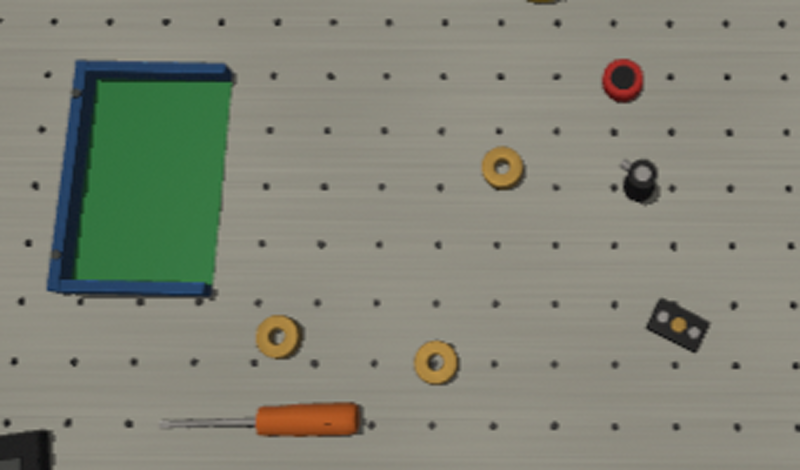

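The crop shows the bay turned a few degrees, with its mouth along x=212–232. It also gives the collar at (503,167), the holder's thumbscrew on its upper left, and the base's long axis running down and to the right. Now the bay pose and base angle.

Run:
```python
from m import *
for n in("scene","top"):
    im=cv2.imread(f"pics/{n}0.png")[:,:,::-1].copy()
    g=max(blobs(im,*C["green"]),key=len);w=ray(n,g,0)[:,:2].astype(np.float32)
    print(n,"green",cv2.boxPoints(cv2.minAreaRect(w)).round().tolist())
    hsv=cv2.cvtColor(im,cv2.COLOR_RGB2HSV);d=np.load(f"pics/{n}0.npy");P=cloud(n,d)
    m=(cv2.inRange(hsv,(100,80,40),(118,255,255))>0)&(P[...,2]>17)&(P[...,2]<27)&(P[...,1]>200)&(P[...,1]<400)&(P[...,0]>400)&(P[...,0]<700)
    m=cv2.morphologyEx(m.astype(np.uint8),cv2.MORPH_OPEN,np.ones((2,2)))
    w=ray(n,np.argwhere(m)[:,::-1],22)[:,:2].astype(np.float32)
    print("walls",cv2.boxPoints(cv2.minAreaRect(w)).round().tolist(),cv2.minAreaRect(w))
    for b in blobs(im,*C["black"],60):
        w=ray(n,b,14)[:,:2].astype(np.float32);r=cv2.minAreaRect(w)
        if abs(r[0][0]-435)<25 and abs(r[0][1]+154)<25: print("base",r,cv2.boxPoints(r).round().tolist())
        w=ray(n,b,0)[:,:2]
```

```text
scene green [[463.0, 241.0], [641.0, 237.0], [644.0, 355.0], [465.0, 358.0]]
walls [[461.0, 239.0], [662.0, 235.0], [665.0, 364.0], [463.0, 368.0]] ((562.7252807617188, 301.2884521484375), (129.07337951660156, 201.69122314453125), 88.77354431152344)
base ((438.2865905761719, -154.00440979003906), (49.5576057434082, 42.068992614746094), 52.43617630004883) [[407.0, -161.0], [440.0, -186.0], [470.0, -147.0], [437.0, -122.0]]
top green [[465.0, 239.0], [643.0, 236.0], [645.0, 354.0], [467.0, 357.0]]
walls [[452.0, 233.0], [651.0, 232.0], [652.0, 362.0], [453.0, 364.0]] ((552.1256103515625, 297.76251220703125), (130.65455627441406, 199.11575317382812), 89.50446319580078)
base ((431.5850830078125, -153.05772399902344), (44.6605339050293, 27.800992965698242), 63.77313995361328) [[409.0, -167.0], [434.0, -179.0], [454.0, -139.0], [429.0, -127.0]]
```

```bash
cat > go.py <<'E'
import sys
from h import *
from scipy.spatial.transform import Rotation as Ro
s=manip.sense();R=Ro.from_quat(np.roll(s["ee_rot"],-1)).as_matrix();p=s["ee_pos"]
yaw=np.degrees(np.arctan2(R[1,0],R[0,0]))
print("t",round(s["t"],2),"p",p.round(1),"yaw",yaw.round(2),"F",s["force"].round(1),"grip",round(s["grip_width"]*85.4,1))
a=list(map(float,sys.argv[1:]))
for i in range(0,len(a),4):
    x,y,z,w=a[i:i+4]
    print((R.T@(np.array([x,y,z])-p)/200).round(3),"roll",round(-(w-yaw)/90,3))
E
python3 go.py 566.5 -55 244 92.9
```

```text
t 0.1 p [ 149.3 -632.1  244.5] yaw 13.28 F [-0.9  0.6  0.5] grip 85.3
[ 2.693 -2.329  0.006] roll -0.885
```

Call:
play_rows(
  gripper=22,
  steps=[
    {"linear": [0.2,-0.17,0],"roll": -0.08},
    {"linear": [0.4,-0.35,0],"roll": -0.16},
    {"linear": [0.6,-0.52,0],"roll": -0.24},
    {"linear": [0.75,-0.65,0],"roll": -0.32},
    {"linear": [0.9,-0.78,0],"roll": -0.4},
    {"linear": [0.9,-0.78,0],"roll": -0.48},
    {"linear": [0.9,-0.78,0],"roll": -0.56},
    {"linear": [0.9,-0.78,0],"roll": -0.64},
    {"linear": [0.9,-0.78,0],"roll": -0.72},
    {"linear": [0.9,-0.78,0],"roll": -0.8},
    {"linear": [0.9,-0.78,0],"roll": -0.88},
    {"linear": [0.9,-0.78,0],"roll": -0.884},
    {"linear": [0.9,-0.78,0],"roll": -0.884},
  ],
)

```text
t: 1.18
ee_pos: [288.4, -439.4, 245.0]
ee_rot: [-0.0, 0.69, 0.723, 0.0]
force: [0.1, 0.1, 0.1]
grip_width: 0.257
grasp_force: 0.0
```

```bash
python3 go.py 566.5 -55 244 92.9
```

```text
t 1.18 p [ 288.4 -439.4  245. ] yaw 92.68 F [0.1 0.1 0.1] grip 21.9
[1.855 1.479 0.006] roll -0.002
```

Call:
play_rows(
  steps=[
    {"linear": [0.15,0.12,0]},
    {"linear": [0.3,0.24,0]},
    {"linear": [0.45,0.36,0]},
    {"linear": [0.6,0.48,0]},
    {"linear": [0.75,0.6,0]},
    {"linear": [0.9,0.72,0.1]},
    {"linear": [0.95,0.74,0.2]},
    {"linear": [0.95,0.74,0.2]},
    {"linear": [0.95,0.74,0.2]},
  ],
)

```text
validation failed for argument at $.st...
```

Call:
play_rows(
  steps=[
    {"linear": [0.15,0.12,0]},
    {"linear": [0.3,0.24,0]},
    {"linear": [0.45,0.36,0]},
    {"linear": [0.6,0.48,0]},
    {"linear": [0.75,0.6,0.1]},
    {"linear": [0.88,0.72,0.25]},
    {"linear": [0.9,0.74,0.4]},
    {"linear": [0.9,0.74,0.55]},
    {"linear": [0.9,0.74,0.65]},
    {"linear": [0.9,0.74,0.65]},
    {"linear": [0.9,0.74,0.65]},
  ],
)

```text
validation failed for argument at $.st...
```

```bash
python3 go.py 566.5 -55 18 92.9 549.5 290 18 92.9
```

```text
t 1.18 p [ 288.4 -439.4  245. ] yaw 92.68 F [0.1 0.1 0.1] grip 21.9
[1.854 1.479 1.136] roll -0.002
[3.581 1.474 1.138] roll -0.002
```

Call:
play_rows(
  steps=[
    {"linear": [0.15,0.12,0],"roll": 0},
    {"linear": [0.3,0.24,0],"roll": 0},
    {"linear": [0.45,0.36,0],"roll": 0},
    {"linear": [0.6,0.48,0],"roll": 0},
    {"linear": [0.75,0.6,0],"roll": 0},
    {"linear": [0.9,0.72,0.1],"roll": 0},
    {"linear": [0.95,0.74,0.2],"roll": 0},
    {"linear": [0.95,0.74,0.2],"roll": 0},
    {"linear": [0.95,0.74,0.2],"roll": 0},
  ],
)

```text
t: 1.93
ee_pos: [426.6, -241.5, 204.6]
ee_rot: [-0.001, 0.689, 0.724, -0.001]
force: [0.7, -1.2, -0.1]
grip_width: 0.261
grasp_force: 0.0
```

Call:
play_rows(
  steps=[
    {"linear": [0.15,0.12,0],"roll": 0},
    {"linear": [0.3,0.24,0],"roll": 0},
    {"linear": [0.45,0.36,0],"roll": 0},
    {"linear": [0.6,0.48,0],"roll": 0},
    {"linear": [0.75,0.6,0.1],"roll": 0},
    {"linear": [0.88,0.72,0.25],"roll": 0},
    {"linear": [0.9,0.74,0.4],"roll": 0},
    {"linear": [0.9,0.74,0.55],"roll": 0},
    {"linear": [0.9,0.74,0.65],"roll": 0},
    {"linear": [0.9,0.74,0.65],"roll": 0},
    {"linear": [0.9,0.74,0.65],"roll": 0},
  ],
)

```text
t: 2.85
ee_pos: [565.8, -57.2, 75.3]
ee_rot: [-0.0, 0.691, 0.723, -0.001]
force: [-0.2, -0.1, 1.2]
grip_width: 0.256
grasp_force: 0.0
```

```bash
python3 go.py 566.5 -55 18 92.9 549.5 290 18 92.9
```

```text
t 2.85 p [565.8 -57.2  75.3] yaw 92.65 F [-0.2 -0.1  1.2] grip 21.9
[0.011 0.004 0.287] roll -0.003
[ 1.738e+00 -1.000e-03  2.850e-01] roll -0.003
```

Call:
play_rows(
  steps=[
    {"linear": [0,0,0.1],"roll": 0},
    {"linear": [0,0,0.18],"roll": 0},
    {"linear": [0,0,0.24],"roll": 0},
    {"linear": [0,0,0.265],"roll": 0},
    {"linear": [0,0,0.28],"roll": 0},
    {"linear": [0,0,0.28],"roll": 0},
    {"linear": [0,0,0.28],"roll": 0},
  ],
)

```text
t: 3.43
ee_pos: [566.7, -55.4, 20.2]
ee_rot: [0.001, 0.69, 0.724, 0.0]
force: [-1.3, 0.5, -0.1]
grip_width: 0.254
grasp_force: 0.0
```

```bash
python3 - <<'E'
from h import *
im,d=shot("top","t1"); im2,d2=shot("scene","s1")
P=cloud("scene",d2)
a=cv2.resize(im2[150:300,190:390],(560,420));b=cv2.resize(im[120:270,170:370],(560,420))
cv2.imwrite("pics/c1.png",cv2.resize(np.hstack([a,b])[:,:,::-1],(800,300)))
E
python3 go.py 549.5 290 18 92.9
```

```text
t 3.53 p [566.6 -55.3  20.2] yaw 92.83 F [ 1.1  0.5 -0. ] grip 22.0
[ 1.729 -0.     0.011] roll -0.001
```

View pics/c1.png

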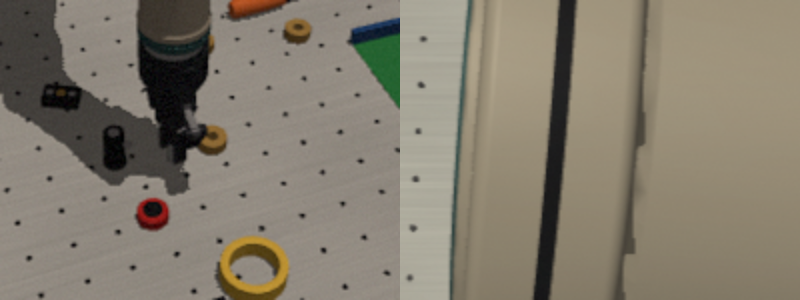

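In the scene half of the crop, the fingers stand just right of the collar at about (205,137), clear of the holder at (115,145). The top half is blocked by the arm. Now I'll push.

Call:
play_rows(
  steps=[
    {"linear": [0.04,0,0.014],"roll": 0},
    {"linear": [0.08,0,0.014],"roll": 0},
    {"linear": [0.12,0,0.014],"roll": 0},
    {"linear": [0.16,0,0.014],"roll": 0},
    {"linear": [0.2,0,0.014],"roll": 0},
    {"linear": [0.25,0,0.014],"roll": 0},
    {"linear": [0.3,0,0.014],"roll": 0},
    {"linear": [0.35,0,0.014],"roll": 0},
    {"linear": [0.4,0,0.014],"roll": 0},
    {"linear": [0.45,0,0.014],"roll": 0},
    {"linear": [0.5,0,0.014],"roll": 0},
    {"linear": [0.55,0,0.014],"roll": 0},
    {"linear": [0.6,0,0.014],"roll": 0},
    {"linear": [0.65,0,0.014],"roll": 0},
    {"linear": [0.7,0,0.014],"roll": 0},
    {"linear": [0.75,0,0.014],"roll": 0},
    {"linear": [0.79,0,0.014],"roll": 0},
    {"linear": [0.82,0,0.014],"roll": 0},
    {"linear": [0.84,0,0.014],"roll": 0},
    {"linear": [0.85,0,0.014],"roll": 0},
  ],
)

```text
t: 5.2
ee_pos: [557.5, 115.3, 16.5]
ee_rot: [-0.0, 0.689, 0.725, 0.0]
force: [-0.2, -1.6, 0.9]
grip_width: 0.252
grasp_force: 0.3
```

```bash
python3 - <<'E'
from m import *
im,d=shot("scene","s2")
for b in blobs(im,*C["brass"]):
    (u,v),r=cv2.minEnclosingCircle(b.astype(np.float32));print((round(u),round(v)),ray("scene",[(u,v)],16)[0].round(),round(r,1))
E
python3 go.py 549.5 290 18 92.9
```

```text
(219, 356) [ 838. -270.   16.] 5.9
(317, 282) [751. -34.  16.] 17.3
(290, 170) [401.  46.  16.] 6.2
(285, 16) [-481.  378.   16.] 33.5
(430, 2) [-404. 1016.   16.] 30.5
t 5.25 p [557.6 115.3  16.5] yaw 92.88 F [-0.4 -1.3 -0.1] grip 22.4
[ 0.874  0.004 -0.007] roll -0.0
```

Run:
```python
from h import *
im=cv2.imread("pics/s2.png");cv2.imwrite("pics/c2.png",cv2.resize(im[100:300,220:470],(600,480)))
```

```text
(no output)
```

View pics/c2.png

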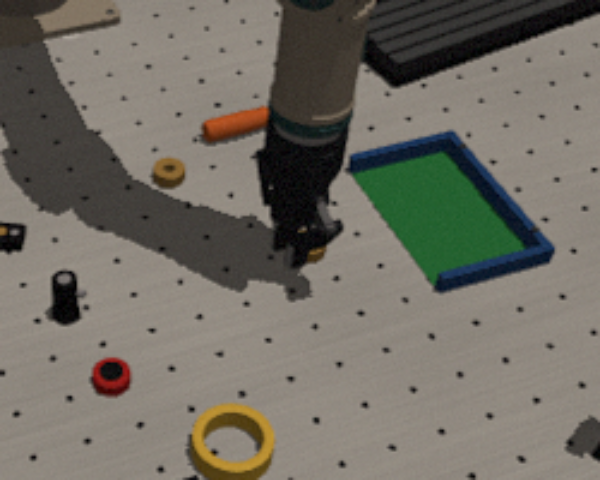

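The collar shows just ahead of the fingers at (316,255), so the cradle is holding it. I'll continue the push.

Call:
play_rows(
  steps=[
    {"linear": [0.03,0,0],"roll": 0},
    {"linear": [0.07,0,0],"roll": 0},
    {"linear": [0.12,0,0],"roll": 0},
    {"linear": [0.17,0,0],"roll": 0},
    {"linear": [0.22,0,0],"roll": 0},
    {"linear": [0.27,0,0],"roll": 0},
    {"linear": [0.32,0,0],"roll": 0},
    {"linear": [0.37,0,0],"roll": 0},
    {"linear": [0.42,0,0],"roll": 0},
    {"linear": [0.47,0,0],"roll": 0},
    {"linear": [0.52,0,0],"roll": 0},
    {"linear": [0.57,0,0],"roll": 0},
    {"linear": [0.62,0,0],"roll": 0},
    {"linear": [0.67,0,0],"roll": 0},
    {"linear": [0.72,0,0],"roll": 0},
    {"linear": [0.77,0,0],"roll": 0},
    {"linear": [0.81,0,0],"roll": 0},
    {"linear": [0.84,0,0],"roll": 0},
    {"linear": [0.86,0,0],"roll": 0},
    {"linear": [0.86,0,0],"roll": 0},
  ],
)

```text
t: 6.92
ee_pos: [548.9, 287.7, 16.6]
ee_rot: [-0.0, 0.689, 0.725, 0.0]
force: [0.2, -0.1, -0.4]
grip_width: 0.26
grasp_force: 0.0
```

Call:
play_rows(
  steps=[
    {"linear": [-0.05,0,0],"roll": 0},
    {"linear": [-0.1,0,-0.05],"roll": 0},
    {"linear": [-0.2,0,-0.2],"roll": 0},
    {"linear": [-0.35,0.03,-0.35],"roll": 0},
    {"linear": [-0.5,0.06,-0.45],"roll": 0},
    {"linear": [-0.65,0.1,-0.5],"roll": 0},
    {"linear": [-0.8,0.14,-0.5],"roll": 0},
    {"linear": [-0.95,0.16,-0.5],"roll": 0},
    {"linear": [-1,0.18,-0.5],"roll": 0},
    {"linear": [-1,0.18,-0.5],"roll": 0},
  ],
)

```text
t: 7.75
ee_pos: [595.8, 81.2, 117.1]
ee_rot: [0.002, 0.693, 0.721, -0.001]
force: [0.5, -0.6, -0.1]
grip_width: 0.26
grasp_force: 0.0
```

```bash
python3 - <<'E'
from m import *
for n in("scene","top"):
    im,d=shot(n,n+"3")
    for k in("brass","red1"):
        for b in blobs(im,*C[k]):
            (u,v),r=cv2.minEnclosingCircle(b.astype(np.float32));c=ray(n,[(u,v)],16)[0]
            if 0<c[0]<800 and abs(c[1])<500:print(n,k,(round(u),round(v)),c.round(),round(r,1))
E
python3 go.py 649 -158 120 95
```

```text
scene brass (317, 282) [751. -34.  16.] 17.4
scene brass (408, 182) [548. 311.  16.] 6.7
scene brass (290, 170) [401.  46.  16.] 6.2
scene red1 (266, 257) [ 651. -111.   16.] 8.2
top brass (225, 284) [400.  45.  16.] 9.3
top brass (269, 112) [753. -36.  16.] 17.8
top red1 (304, 164) [ 641. -108.   16.] 8.8
t 7.85 p [594.6  87.8 116.8] yaw 92.73 F [0.7 0.8 0.2] grip 22.1
[-1.24   0.213 -0.016] roll -0.025
```

Call:
play_rows(
  steps=[
    {"linear": [-0.15,0.03,0],"roll": -0.039},
    {"linear": [-0.33,0.06,0],"roll": -0.039},
    {"linear": [-0.5,0.09,0],"roll": -0.039},
    {"linear": [-0.67,0.12,0],"roll": -0.039},
    {"linear": [-0.82,0.16,0],"roll": -0.039},
    {"linear": [-0.95,0.21,0],"roll": -0.039},
    {"linear": [-1,0.21,0],"roll": -0.039},
    {"linear": [-1,0.21,0],"roll": -0.039},
    {"linear": [-1,0.21,0],"roll": -0.039},
  ],
)

```text
t: 8.6
ee_pos: [646.3, -106.9, 116.3]
ee_rot: [-0.001, 0.666, 0.746, 0.0]
force: [-0.2, 1.1, -0.7]
grip_width: 0.256
grasp_force: 0.0
```

```bash
python3 go.py 648.3 -158 17.5 96.2
```

```text
t 8.6 p [ 646.3 -106.9  116.3] yaw 96.44 F [-0.2  1.1 -0.7] grip 21.9
[-0.256 -0.018  0.494] roll 0.003
```

Call:
play_rows(
  steps=[
    {"linear": [-0.12,-0.01,0],"roll": 0},
    {"linear": [-0.24,-0.015,0],"roll": 0},
    {"linear": [-0.25,-0.015,0.1],"roll": 0},
    {"linear": [-0.25,-0.015,0.22],"roll": 0},
    {"linear": [-0.25,-0.015,0.34],"roll": 0},
    {"linear": [-0.25,-0.015,0.42],"roll": 0},
    {"linear": [-0.25,-0.015,0.46],"roll": 0},
    {"linear": [-0.25,-0.015,0.48],"roll": 0},
    {"linear": [-0.25,-0.015,0.49],"roll": 0},
    {"linear": [-0.25,-0.015,0.49],"roll": 0},
  ],
)

```text
t: 9.43
ee_pos: [649.9, -158.1, 19.1]
ee_rot: [0.0, 0.666, 0.746, 0.001]
force: [0.1, -0.4, -1.5]
grip_width: 0.253
grasp_force: 0.0
```

```bash
python3 go.py 601 280 17 96.2 643 -109 17 96.2
```

```text
t 9.43 p [ 649.9 -158.1   19.1] yaw 96.43 F [ 0.1 -0.4 -1.5] grip 21.6
[2.204e+00 2.000e-03 1.100e-02] roll 0.003
[ 0.248 -0.007  0.011] roll 0.003
```

Call:
play_rows(
  steps=[
    {"linear": [0.04,0,0.011],"roll": 0},
    {"linear": [0.08,0,0.011],"roll": 0},
    {"linear": [0.12,0,0.011],"roll": 0},
    {"linear": [0.16,0,0.011],"roll": 0},
    {"linear": [0.2,0,0.011],"roll": 0},
    {"linear": [0.25,0,0.011],"roll": 0},
    {"linear": [0.3,0,0.011],"roll": 0},
    {"linear": [0.35,0,0.011],"roll": 0},
    {"linear": [0.4,0,0.011],"roll": 0},
    {"linear": [0.45,0,0.011],"roll": 0},
    {"linear": [0.5,0,0.011],"roll": 0},
    {"linear": [0.55,0,0.011],"roll": 0},
    {"linear": [0.6,0,0.011],"roll": 0},
    {"linear": [0.65,0,0.011],"roll": 0},
    {"linear": [0.7,0,0.011],"roll": 0},
    {"linear": [0.75,0,0.011],"roll": 0},
    {"linear": [0.79,0,0.011],"roll": 0},
    {"linear": [0.82,0,0.011],"roll": 0},
    {"linear": [0.84,0,0.011],"roll": 0},
    {"linear": [0.85,0,0.011],"roll": 0},
  ],
)

```text
t: 11.1
ee_pos: [630.5, 10.4, 16.3]
ee_rot: [-0.0, 0.667, 0.745, 0.0]
force: [-1.2, -0.2, 0.8]
grip_width: 0.257
grasp_force: 0.1
```

```bash
python3 - <<'E'
from m import *
for n in("scene","top"):
    im,d=shot(n,n+"4")
    for k in("brass","red1"):
        for b in blobs(im,*C[k]):
            (u,v),r=cv2.minEnclosingCircle(b.astype(np.float32));c=ray(n,[(u,v)],16)[0]
            if 0<c[0]<800 and abs(c[1])<500:print(n,k,(round(u),round(v)),c.round(),round(r,1))
E
python3 go.py 601 280 17 96.2
```

```text
scene brass (317, 282) [751. -34.  16.] 17.3
scene brass (408, 182) [548. 311.  16.] 6.7
scene brass (290, 170) [401.  46.  16.] 6.2
t 11.2 p [630.6   9.8  16.3] yaw 96.36 F [-0.   0.   1.5] grip 22.2
[ 1.359  0.003 -0.003] roll 0.002
```

Run:
```python
from m import *
im=cv2.imread("pics/scene4.png")[:,:,::-1].copy()
for k in("red1","red2"):
    for b in blobs(im,(C[k][0][0],110,30),C[k][1],3):
        c=ray("scene",[b.mean(0)],10)[0]
        if 400<c[0]<800: print(k,b.mean(0).round(),c.round(),len(b))
```

```text
red1 [324. 239.] [645.  33.  10.] 18
```

Call:
play_rows(
  steps=[
    {"linear": [0.03,0,0],"roll": 0},
    {"linear": [0.07,0,0],"roll": 0},
    {"linear": [0.12,0,0],"roll": 0},
    {"linear": [0.17,0,0],"roll": 0},
    {"linear": [0.22,0,0],"roll": 0},
    {"linear": [0.27,0,0],"roll": 0},
    {"linear": [0.32,0,0],"roll": 0},
    {"linear": [0.37,0,0],"roll": 0},
    {"linear": [0.42,0,0],"roll": 0},
    {"linear": [0.47,0,0],"roll": 0},
    {"linear": [0.52,0,0],"roll": 0},
    {"linear": [0.57,0,0],"roll": 0},
    {"linear": [0.62,0,0],"roll": 0},
    {"linear": [0.67,0,0],"roll": 0},
    {"linear": [0.72,0,0],"roll": 0},
    {"linear": [0.77,0,0],"roll": 0},
    {"linear": [0.81,0,0],"roll": 0},
    {"linear": [0.84,0,0],"roll": 0},
    {"linear": [0.86,0,0],"roll": 0},
    {"linear": [0.86,0,0],"roll": 0},
  ],
)

```text
t: 12.87
ee_pos: [611.3, 181.9, 16.4]
ee_rot: [-0.0, 0.666, 0.746, 0.0]
force: [0.8, -0.8, -0.4]
grip_width: 0.261
grasp_force: 0.0
```

```bash
python3 go.py 601 280 17 96.2
python3 - <<'E'
from m import *
im,d=shot("scene","s5")
for b in blobs(im,(0,110,30),(5,255,255),3):
    c=ray("scene",[b.mean(0)],10)[0]
    if 500<c[0]<800: print(b.mean(0).round(),c.round(),len(b))
E
```

```text
t 12.87 p [611.3 181.9  16.4] yaw 96.42 F [ 0.8 -0.8 -0.4] grip 22.3
[ 0.493  0.004 -0.003] roll 0.002
[386. 214.] [626. 206.  10.] 14
```

Still cradled. I'll finish this push and retreat.

Call:
play_rows(
  steps=[
    {"linear": [0.03,0,0],"roll": 0},
    {"linear": [0.07,0,0],"roll": 0},
    {"linear": [0.12,0,0],"roll": 0},
    {"linear": [0.17,0,0],"roll": 0},
    {"linear": [0.22,0,0],"roll": 0},
    {"linear": [0.27,0,0],"roll": 0},
    {"linear": [0.32,0,0],"roll": 0},
    {"linear": [0.37,0,0],"roll": 0},
    {"linear": [0.42,0,0],"roll": 0},
    {"linear": [0.46,0,0],"roll": 0},
    {"linear": [0.48,0,0],"roll": 0},
    {"linear": [0.49,0,0],"roll": 0},
    {"linear": [0.49,0,0],"roll": 0},
  ],
)

```text
t: 14.0
ee_pos: [600.5, 278.4, 16.3]
ee_rot: [-0.0, 0.667, 0.745, -0.0]
force: [0.5, 0.1, 1.0]
grip_width: 0.25
grasp_force: 0.0
```

Call:
play_rows(
  steps=[
    {"linear": [-0.05,0,0],"roll": 0},
    {"linear": [-0.1,0,-0.05],"roll": 0},
    {"linear": [-0.2,0,-0.2],"roll": 0.07},
    {"linear": [-0.35,-0.05,-0.35],"roll": 0.14},
    {"linear": [-0.5,-0.1,-0.45],"roll": 0.2},
    {"linear": [-0.65,-0.2,-0.5],"roll": 0.26},
    {"linear": [-0.8,-0.3,-0.5],"roll": 0.31},
    {"linear": [-0.95,-0.35,-0.5],"roll": 0.36},
    {"linear": [-1,-0.4,-0.5],"roll": 0.36},
    {"linear": [-1,-0.4,-0.5],"roll": 0.36},
    {"linear": [-1,-0.4,-0.5],"roll": 0.36},
  ],
)

```text
t: 14.92
ee_pos: [543.3, 68.0, 117.2]
ee_rot: [0.0, 0.849, 0.528, 0.0]
force: [1.2, 0.9, -0.2]
grip_width: 0.256
grasp_force: 0.0
```

```bash
python3 - <<'E'
from m import *
for n in("scene","top"):
    im,d=shot(n,n+"6")
    for k in("brass","red1","black"):
        for b in blobs(im,*C[k]):
            (u,v),r=cv2.minEnclosingCircle(b.astype(np.float32));c=ray(n,[(u,v)],16)[0]
            if 0<c[0]<800 and abs(c[1])<500 and r<20:print(n,k,(round(u),round(v)),c.round(),round(r,1))
E
python3 go.py 405 -205 117 63.8
```

```text
scene brass (317, 282) [751. -34.  16.] 17.3
scene brass (408, 182) [548. 311.  16.] 6.7
scene brass (290, 170) [401.  46.  16.] 6.2
scene brass (339, 163) [422. 179.  16.] 6.1
scene red1 (415, 197) [604. 298.  16.] 7.0
scene black (140, 272) [ 598. -375.   16.] 11.5
scene black (246, 224) [ 544. -120.   16.] 10.8
scene black (220, 198) [ 441. -155.   16.] 10.8
scene black (404, 186) [561. 293.  16.] 5.6
top brass (225, 284) [400.  45.  16.] 9.3
top brass (157, 273) [420. 176.  16.] 9.2
top brass (269, 112) [753. -36.  16.] 17.8
top black (328, 268) [ 430. -153.   16.] 12.9
top black (312, 207) [ 551. -125.   16.] 8.4
top black (438, 184) [ 599. -377.   16.] 10.2
t 15.02 p [544.1  70.8 116.9] yaw 63.96 F [0.5 0.3 0.3] grip 22.2
[-1.544 -0.019 -0.003] roll 0.002
```

Call:
play_rows(
  steps=[
    {"linear": [-0.12,0,0],"roll": 0},
    {"linear": [-0.3,0,0],"roll": 0},
    {"linear": [-0.48,0,0],"roll": 0},
    {"linear": [-0.66,0,0],"roll": 0},
    {"linear": [-0.84,0,0],"roll": 0},
    {"linear": [-1,0,0],"roll": 0},
    {"linear": [-1,0,0],"roll": 0},
    {"linear": [-1,0,0],"roll": 0},
  ],
)

```text
t: 15.68
ee_pos: [455.6, -110.5, 116.4]
ee_rot: [0.0, 0.849, 0.528, 0.0]
force: [0.7, 0.9, 0.8]
grip_width: 0.257
grasp_force: 0.0
```

```bash
python3 go.py 408 -201.5 18 63.8; python3 -c "
import numpy as np
k=np.radians(20.2)/160
for s in range(60,221,10):
    th=(s-60)*k; print(s,round((60+np.sin(th)/k)/200,3),round(-(1-np.cos(th))/k/200,3),round(-np.degrees(th)/90,3))"
```

```text
t 15.68 p [ 455.6 -110.5  116.4] yaw 63.79 F [0.7 0.9 0.8] grip 21.9
[-0.513 -0.013  0.492] roll -0.0
60 0.3 -0.0 -0.0
70 0.35 -0.001 -0.014
80 0.4 -0.002 -0.028
90 0.45 -0.005 -0.042
100 0.5 -0.009 -0.056
110 0.549 -0.014 -0.07
120 0.599 -0.02 -0.084
130 0.649 -0.027 -0.098
140 0.698 -0.035 -0.112
150 0.747 -0.044 -0.126
160 0.796 -0.055 -0.14
170 0.845 -0.066 -0.154
180 0.893 -0.079 -0.168
190 0.941 -0.092 -0.182
200 0.989 -0.107 -0.196
210 1.036 -0.123 -0.21
220 1.084 -0.14 -0.224
```

Call:
play_rows(
  steps=[
    {"linear": [-0.15,0,0],"roll": 0},
    {"linear": [-0.33,-0.01,0],"roll": 0},
    {"linear": [-0.48,-0.01,0],"roll": 0},
    {"linear": [-0.5,-0.01,0],"roll": 0},
    {"linear": [-0.5,-0.01,0.1],"roll": 0},
    {"linear": [-0.5,-0.01,0.22],"roll": 0},
    {"linear": [-0.5,-0.01,0.34],"roll": 0},
    {"linear": [-0.5,-0.01,0.42],"roll": 0},
    {"linear": [-0.5,-0.01,0.46],"roll": 0},
    {"linear": [-0.5,-0.01,0.48],"roll": 0},
    {"linear": [-0.5,-0.01,0.49],"roll": 0},
    {"linear": [-0.5,-0.01,0.49],"roll": 0},
  ],
)

```text
t: 16.68
ee_pos: [411.4, -196.2, 17.4]
ee_rot: [-0.001, 0.847, 0.531, 0.001]
force: [0.1, -0.1, 0.9]
grip_width: 0.261
grasp_force: 0.0
```

```bash
python3 go.py 408 -201.5 17 63.8 432 -153 17 63.8
```

```text
t 16.68 p [ 411.4 -196.2   17.4] yaw 64.15 F [ 0.1 -0.1  0.9] grip 22.3
[-0.031 -0.004  0.002] roll 0.004
[ 0.239 -0.002  0.003] roll 0.004
```

Call:
play_rows(
  steps=[
    {"linear": [0.04,0,0],"roll": 0},
    {"linear": [0.08,0,0],"roll": 0},
    {"linear": [0.12,0,0],"roll": 0},
    {"linear": [0.16,0,0],"roll": 0},
    {"linear": [0.2,0,0],"roll": 0},
    {"linear": [0.25,0,0],"roll": 0},
    {"linear": [0.3,0,0],"roll": 0},
    {"linear": [0.35,-0.001,-0.014],"roll": -0.014},
    {"linear": [0.4,-0.002,0],"roll": -0.028},
    {"linear": [0.45,-0.005,0],"roll": -0.042},
    {"linear": [0.5,-0.009,0],"roll": -0.056},
    {"linear": [0.55,-0.014,0],"roll": -0.07},
    {"linear": [0.6,-0.02,0],"roll": -0.084},
    {"linear": [0.65,-0.027,0],"roll": -0.098},
    {"linear": [0.7,-0.035,0],"roll": -0.112},
    {"linear": [0.75,-0.044,0],"roll": -0.126},
    {"linear": [0.796,-0.055,0],"roll": -0.14},
    {"linear": [0.83,-0.063,0],"roll": -0.15},
    {"linear": [0.845,-0.066,0],"roll": -0.154},
    {"linear": [0.845,-0.066,0],"roll": -0.154},
  ],
)

```text
t: 18.35
ee_pos: [472.3, -39.7, 18.4]
ee_rot: [-0.0, 0.778, 0.629, 0.0]
force: [1.0, -0.4, -0.2]
grip_width: 0.26
grasp_force: 0.0
```

```bash
python3 go.py 505 260 17 84
python3 - <<'E'
from h import *
im,d=shot("scene","s7");im2,_=shot("top","t7")
a=cv2.resize(im[110:260,180:380],(400,300));b=cv2.resize(im2[160:310,180:380],(400,300))
cv2.imwrite("pics/c7.png",np.hstack([a,b])[:,:,::-1])
E
```

```text
t 18.35 p [472.3 -39.7  18.4] yaw 77.9 F [ 1.  -0.4 -0.2] grip 22.2
[ 1.499 -0.154  0.008] roll -0.068
```

View pics/c7.png

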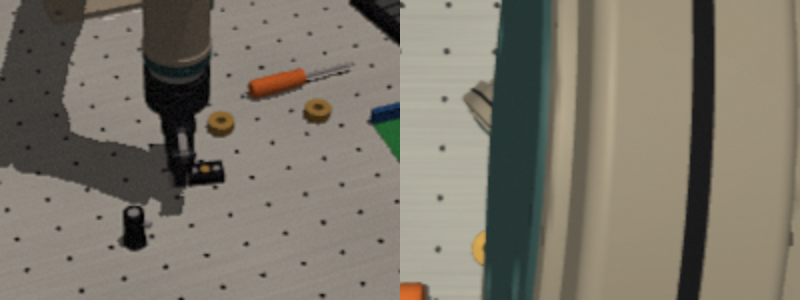

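The scene half shows the base at (205,172) flush in front of the fingers, with the rings and holder clear of it. The top half is blocked by the arm. I'll continue the arc, then go straight.

Call:
play_rows(
  steps=[
    {"linear": [0.02,0,0.002],"roll": -0.005},
    {"linear": [0.05,-0.001,0.004],"roll": -0.014},
    {"linear": [0.1,-0.002,0.006],"roll": -0.029},
    {"linear": [0.15,-0.005,0.006],"roll": -0.043},
    {"linear": [0.2,-0.009,0.006],"roll": -0.058},
    {"linear": [0.25,-0.014,0.006],"roll": -0.072},
    {"linear": [0.3,-0.02,0.006],"roll": -0.072},
    {"linear": [0.35,-0.025,0.006],"roll": -0.072},
    {"linear": [0.4,-0.031,0.006],"roll": -0.072},
    {"linear": [0.45,-0.037,0.006],"roll": -0.072},
    {"linear": [0.5,-0.042,0.006],"roll": -0.072},
    {"linear": [0.55,-0.048,0.006],"roll": -0.072},
    {"linear": [0.6,-0.054,0.006],"roll": -0.072},
    {"linear": [0.65,-0.06,0.006],"roll": -0.072},
    {"linear": [0.7,-0.065,0.006],"roll": -0.072},
    {"linear": [0.75,-0.071,0.006],"roll": -0.072},
    {"linear": [0.8,-0.077,0.006],"roll": -0.072},
    {"linear": [0.83,-0.08,0.006],"roll": -0.072},
    {"linear": [0.85,-0.082,0.006],"roll": -0.072},
    {"linear": [0.85,-0.082,0.006],"roll": -0.072},
  ],
)

```text
t: 20.12
ee_pos: [492.1, 130.2, 17.2]
ee_rot: [-0.0, 0.741, 0.671, 0.0]
force: [1.0, -0.0, -0.0]
grip_width: 0.26
grasp_force: 0.0
```

```bash
python3 go.py 505 262 17 84
python3 - <<'E'
from h import *
im,d=shot("scene","s8")
cv2.imwrite("pics/c8.png",cv2.resize(im[110:260,250:450],(600,450))[:,:,::-1])
E
```

```text
t 20.12 p [492.1 130.2  17.2] yaw 84.36 F [ 1. -0. -0.] grip 22.2
[ 0.662 -0.001  0.001] roll 0.004
```

View pics/c8.png

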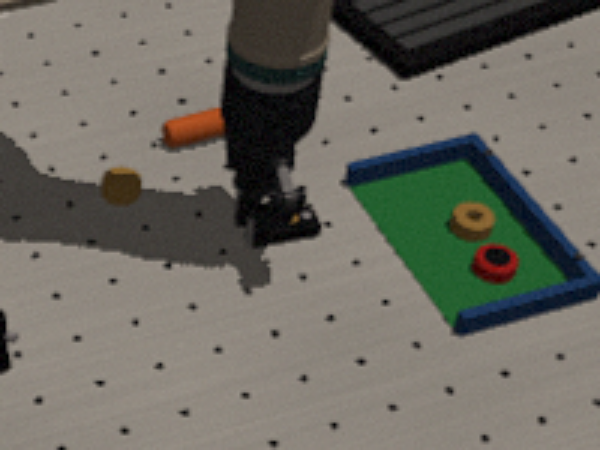

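The base at (285,218) is still square against the fingers and lined up with the mouth. The collar and cap are inside the bay. I'll finish the push and retreat upward.

Call:
play_rows(
  steps=[
    {"linear": [0.03,0,0],"roll": 0},
    {"linear": [0.07,0,0],"roll": 0},
    {"linear": [0.12,0,0],"roll": 0},
    {"linear": [0.17,0,0],"roll": 0},
    {"linear": [0.22,0,0],"roll": 0},
    {"linear": [0.27,0,0],"roll": 0},
    {"linear": [0.32,0,0],"roll": 0},
    {"linear": [0.37,0,0],"roll": 0},
    {"linear": [0.42,0,0],"roll": 0},
    {"linear": [0.47,0,0],"roll": 0},
    {"linear": [0.52,0,0],"roll": 0},
    {"linear": [0.57,0,0],"roll": 0},
    {"linear": [0.61,0,0],"roll": 0},
    {"linear": [0.64,0,0],"roll": 0},
    {"linear": [0.65,0,0],"roll": 0},
    {"linear": [0.65,0,0],"roll": 0},
  ],
)

```text
t: 21.5
ee_pos: [504.9, 259.0, 17.1]
ee_rot: [-0.0, 0.741, 0.671, 0.0]
force: [0.3, 0.2, -0.3]
grip_width: 0.26
grasp_force: 0.0
```

Call:
play_rows(
  steps=[
    {"linear": [-0.05,0,0],"roll": 0},
    {"linear": [-0.1,0,-0.05],"roll": 0},
    {"linear": [-0.2,0,-0.2],"roll": 0},
    {"linear": [-0.35,0,-0.35],"roll": 0},
    {"linear": [-0.5,0,-0.5],"roll": 0},
    {"linear": [-0.65,0,-0.65],"roll": 0},
    {"linear": [-0.8,0,-0.7],"roll": 0},
    {"linear": [-0.95,0,-0.7],"roll": 0},
    {"linear": [-1,0,-0.7],"roll": 0},
    {"linear": [-1,0,-0.7],"roll": 0},
  ],
)

```text
t: 22.33
ee_pos: [483.9, 53.7, 157.4]
ee_rot: [0.001, 0.744, 0.668, -0.002]
force: [0.1, -0.1, 0.2]
grip_width: 0.26
grasp_force: 0.0
```

Call:
play_rows(
  steps=[
    {"linear": [-0.15,0,0],"roll": 0},
    {"linear": [-0.35,0,0],"roll": 0},
    {"linear": [-0.55,0,0],"roll": 0},
    {"linear": [-0.75,0,0],"roll": 0},
    {"linear": [-0.9,0,0],"roll": 0},
    {"linear": [-1,0,0],"roll": 0},
    {"linear": [-1,0,0],"roll": 0},
    {"linear": [-1,0,0],"roll": 0},
    {"linear": [-1,0,0],"roll": 0},
    {"linear": [-1,0,0],"roll": 0},
    {"linear": [-1,0,0],"roll": 0},
  ],
)

```text
t: 23.25
ee_pos: [465.4, -137.9, 157.2]
ee_rot: [-0.0, 0.74, 0.672, 0.0]
force: [0.3, -0.3, 0.0]
grip_width: 0.26
grasp_force: 0.0
```

Run:
```python
from m import *
for n in("scene","top"):
    im,d=shot(n,n+"9")
    for k in("brass","red1","orange","black"):
        for b in blobs(im,*C[k]):
            (u,v),r=cv2.minEnclosingCircle(b.astype(np.float32));c=ray(n,[(u,v)],15)[0]
            if 300<c[0]<800 and abs(c[1])<500 and r<22:print(n,k,(round(u),round(v)),c.round(),round(r,1))
    if n=="scene":a=cv2.resize(im[130:250,330:470],(400,343))
    else:b=cv2.resize(im[145:265,50:190],(400,343))
cv2.imwrite("pics/c9.png",np.hstack([a,b])[:,:,::-1])
print(manip.sense()["t"],manip.sense()["force"].round(1))
```

```text
scene brass (317, 282) [750. -33.  15.] 17.3
scene brass (408, 182) [547. 312.  15.] 6.7
scene brass (290, 170) [400.  47.  15.] 6.2
scene brass (339, 162) [419. 180.  15.] 6.2
scene red1 (415, 197) [602. 299.  15.] 6.9
scene orange (318, 150) [350. 151.  15.] 13.6
scene black (138, 273) [ 597. -379.   15.] 12.3
scene black (246, 224) [ 543. -120.   15.] 10.8
scene black (207, 212) [ 476. -197.   15.] 6.1
scene black (171, 193) [ 381. -264.   15.] 7.9
scene black (396, 181) [535. 285.  15.] 15.3
top brass (224, 284) [400.  45.  15.] 9.3
top brass (157, 273) [420. 176.  15.] 9.2
top brass (94, 209) [546. 310.  15.] 8.7
top brass (269, 112) [754. -36.  15.] 17.8
top red1 (102, 186) [593. 299.  15.] 9.2
top orange (170, 308) [355. 148.  15.] 21.1
top black (103, 228) [506. 289.  15.] 13.8
top black (101, 184) [596. 302.  15.] 4.8
23.35 [0.  0.4 0.3]
```

View pics/c9.png

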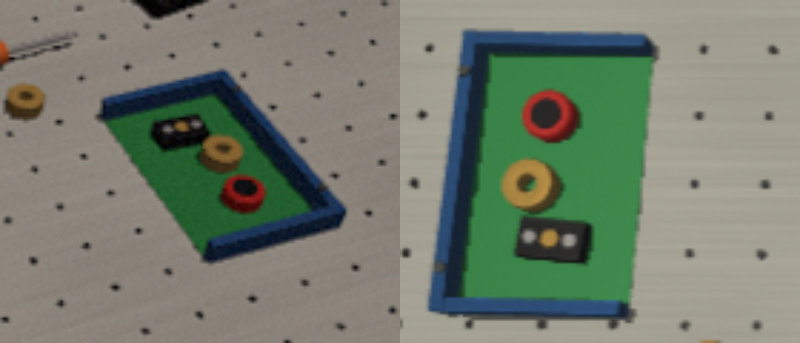

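All three parts lie fully inside the bay: cap at (550,116), collar at (529,185) and base at (553,240) in the top half. Everything else measures as it did at the start.

```bash
python3 -c "
from rig import manip
print(manip.finish_job())"
```

```text
the job is handed in; nothing more can be done
None
```

The collar, lens cap and mounting base were pushed completely inside the parts bay, with the bystanders and look-alike rings left where they were; the job was handed in at about 23 s, and no verdict was returned.

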